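Pin the roller stand to its fork on a rod-wrapping bench

TASK

Slide the black roller stand along the aluminium rail until the eye of its lug lies between the two ears of the steel fork, in line with their holes, then take the larger of the two knobbed pins from the pin rack and put it down through both ears and the eye until its collar sits flat on the upper ear, and let go. Leave the smaller pin in the rack and do not knock over any of the three thread spools.

Things in the scene. Friction and masses are not known exactly. Their poses are not given: they have to be found in the camera images.
- rail_bed: Rod-wrapping rail fixed to the table: aluminium channel 80 mm wide, 570 mm long, top 40 mm above the table. Origin on the table, on the channel's centre line; its y axis runs along the rail (z up) and points to the fork end. The steel fork stands 80 to 165 mm from the origin along +y, 44 mm wide; a black motor head 150 mm tall (knob to 160 mm), 90 mm wide (x -30 to 60), stands at y 215 to 295 mm, with a chuck on it from y 215 down to 187 mm, axis at x 34, z 100 mm.
- fork_top (a point): Centre of the vertical pin hole at the top face of the fork's upper ear, 106 mm above the table (axes as rail_bed). Two level steel ears, each 10 mm thick and 44 x 50 mm, one above the other with a 20 mm gap (upper ear 96 to 106 mm, lower ear 66 to 76 mm above the table); both holes 15.6 mm, on one vertical axis; the space under the lower ear is open down to the rail floor at 12 mm.
- lug_eye (a point): Centre of the eye (vertical hole, 15.6 mm) at the top face of the roller stand's lug, 93 mm above the table. The lug is a level dark steel bar 34 mm wide, 14 mm thick, that points from the stand to the fork and enters the gap between the ears.
- stand_tongue (a point): Top centre of the roller stand's upright tongue, 181 mm above the table: a black plate 14 mm thick along the rail and 44 mm wide across it, free on both faces for the top 40 mm; a good place to grip from above, fingers closing along the rail. Below 140 mm the plate is 96 mm wide (31 mm to one side, 65 to the other) with three white rollers of 31 mm on the face away from the fork. The eye is 112 mm from the tongue along the rail, towards the fork.
- roller_stand (a joint): Position of the roller stand on the rail in m: 0 when the eye is exactly in line with the ears' holes, positive when the stand is that far away from the fork (it moves along rail_bed's -y), at least -0.008 (too far in), at most 0.15. The stand weighs 0.7 kg, slides with about 3 N of friction and stays where it is left.
- pin_rack: Fixed aluminium pin rack, a little bench 50 x 150 mm, top plate 12 mm thick with its top face 72 mm above the table, on two end legs. Origin on the table under its centre, y along its length. Two 15.6 mm through holes at y = -45 and +45 mm, one pin hanging in each by its collar; which pin is where varies.
- large_pin: The larger pin, upright: steel shank 14 mm thick and 58 mm long below the collar (its last 5 mm taper to 7 mm), round collar 30 mm wide and 6 mm thick, above it a black cylindrical knob 28 mm in diameter, from 6 to 44 mm above the collar's underside. About 0.15 kg. Origin on the axis at the collar's underside, z up along the pin to the knob. It starts in the rack, collar underside at 72 mm.
- small_pin: The smaller pin, to be left in the rack: shank 8 mm thick and 40 mm long, collar 22 mm wide, black knob 18 mm in diameter, top 31 mm above the collar's underside. Origin as large_pin.
- spool_tall: Dark thread spool, upright cone 72 mm wide and 120 mm tall. Origin at the centre of its underside, z up.
- spool_short: Small blue thread spool beside the pin rack, 52 mm wide and 62 mm tall. Origin at the centre of its underside, z up.
- varnish: Amber varnish jar with a white cap, 48 mm wide and 60 mm tall, standing beside the rail on its far (+x) side; only in the way. Origin at the centre of its underside.
- spool_grey: Grey thread spool, 64 mm wide and 100 mm tall. Origin at the centre of its underside, z up.
Not all that is in view belongs to the job. What is shaped like the large_pin but purple is not meant.

How it is judged:
On the way:
1. the roller stand has been slid to the fork, its eye about in line with the ears' holes (within 8 mm) (value of joint roller_stand below 0.008 m), for 0.2 s.
At the end, for the whole second after the job is handed in: The larger pin stands upright (within 0.06 rad) through upper ear, eye and lower ear: its collar's underside is within 4 mm of the hole centre on the upper ear's top face, the roller stand's eye is within 3 mm of the holes' axis, and the pin is at rest and released (distance between large_pin and fork_top below 0.004 m and angle between large_pin's own z axis and vertical below 0.06 rad and value of joint roller_stand between -0.003 and 0.003 m and linear speed of large_pin below 0.02 m/s and contact force between large_pin and the fingers below 0.1 N); the robot touches nothing.
It fails at once if the smaller pin is taken from the rack or moved more than 30 mm (distance of small_pin from where it was at the start of the episode above 0.03 m).
It fails at once if the tall dark thread spool is knocked over (angle between spool_tall's own z axis and vertical above 0.6 rad).
It fails at once if the small blue thread spool is knocked over (angle between spool_short's own z axis and vertical above 0.6 rad).
It fails at once if the grey thread spool is knocked over (angle between spool_grey's own z axis and vertical above 0.6 rad).
It also fails if it takes over 58 s, if anything falls off the work surface, if the arm or the gripper's body presses on something with over 40 N, if the wrist force passes 120 N, or if a joint passes its speed limit or range.

ROBOT

A 7-joint arm with a two-finger parallel gripper is mounted at the origin on the work surface. World frame = base frame: x ahead of the robot, y to its left, z up, the work surface at z = 0. Lengths are in m, angles in rad, forces in N, time in s.
With the tool pointing down it reaches from about 0.4 to 0.85 m from the base axis. Payload 10.4 kg.
Tool frame: the origin (TCP) lies midway between the tips of the shut fingers; the grasp point (between the pads) lies 19 mm behind it; z points along the fingers, y is the line along which they close (so a half turn about z gives the same grasp; the last joint's range is limited). The gripper opens to 87 mm and grips with 3 to 60 N. Pads are 19 mm wide; open, the fingers measure 117 mm over their backs; the gripper's body (75 mm by 190 mm) begins 51 mm behind the grasp point.
Start: joints at [1.3, 0.332, -0.065, 1.46, 0.022, 1.35, -0.088], TCP at [0.153, -0.606, 0.223] pointing down, gripper open.
Joint ranges: [-2.6, 2.6], [-0.5, 2.12], [-1.47, 1.34], [0.16, 2.42], [-1.27, 4.41], [0.06, 2.06], [-2.6, 2.6]. Speed limits (rad/s): [2.22, 2.22, 2.79, 2.79, 3.14, 3.14, 3.14].

INTERFACE

Orientations are given as a unit quaternion [x, y, z, w].
In Python, from bench import r gives the robot as it stands.
- The arm moves only by the tool arm_command, never from a script. Its argument "moves" is one flat list of numbers, 4 for each row, row after row: the shift along the tool's x, y, z in cm, then the turn about the tool's z in degrees. A call has 1 to 12 rows; each row shifts and turns the commanded pose from where the row before left it, along the tool's axes as they then stand; what a row does not reach is not made up. A row lasts 1/12 s, in which the tool goes at most 41.7 mm and 7.16 degrees, less where a joint would pass 70% of its speed; a pose out of reach is approached as far as the arm can. A call with a gripper value outside its range is refused whole. "fingers" is the opening in per cent of the stroke, from 0 (shut) to 100 (fully open), set as the call begins (left out, the last holds). The fingers move at their own pace and stop on an object; "squeeze" is the grip in N (left out, the last holds). Time passes only in rows, so rows that do not move let the fingers close. It gives the time, the measured TCP pose, the force, the opening and the grip force at its end, in the units of the state.
- r.read_state(): the state, without advancing time (a new reading comes with each control period).
- r.camera(name): name is "side" or "top"; returns the picture (480x640x3 uint8, red, green, blue); there is no depth.
- r.camera_info(name): a dict with "fx", "fy", "cx", "cy" (pixels), "origin" and "attitude" of the camera in the world. Camera axes: x right, y up, looking along -z (the intrinsics and any distortion apply to the point x, -y, -z); pixel columns grow to the right and rows downward; lengths in m; the calibration is good to about 2 mm. A picture is of the moment at which its call begins. camera_info takes no time and is no camera call.
- r.close_job(): hands the job in; it is judged then, once.
The state is a dict: "time": time; "joint_positions": joint angles; "joint_vel": joint speeds; "joint_torque": joint torques, N m; "ee_pos": TCP position; "eef_rot": TCP orientation; "ft_force": force on the tool from outside, world axes, zero at the start; "torque": the same for the moment, N m; "width": finger opening in m; "grip_force": force on a finger pad.
Only numpy, scipy, OpenCV 4.12 (cv2) and the standard library are available. Lean on these libraries where they do the work, as an engineer would, in place of code of your own. Each camera call takes 0.05 s, during which the arm holds its last target. There are 200 camera calls.

## Working session

There is one attempt and no reset: what is moved stays moved. The work goes in short steps, Python scripts to look and compute and a tool call to move; the robot and the scene stay as the last step left them, time stands still between calls to the robot, and variables do not carry over. Pictures are saved under pics/ and viewed, at most 10 in all, crops included, and the job is handed in when it is done.

Besides the shell and the picture viewer there is one more tool, called after ">>>" as name(argument=value, ...) on one line, values as JSON. arm_command: Moves the arm, as the interface text tells. Its arguments: {"type":"object","properties":{"moves":{"type":"array"},"fingers":{"type":"number"},"squeeze":{"type":"number"}},"required":["moves"]}

```bash
mkdir -p pics; ls
python3 - <<'E'
from bench import r
import cv2,json
for n in("side","top"):
    cv2.imwrite(f"pics/{n}0.png",r.camera(n)[:,:,::-1]); print(n,r.camera_info(n))
s=r.read_state();print(s)
E
```

```text
pics
side {'fx': 474.63051361081733, 'fy': 474.63051361081733, 'cx': 315.39835669555237, 'cy': 242.48907108615444, 'origin': array([ 0.26170552, -0.66196446,  0.98656553]), 'attitude': array([ 0.34169215, -0.07724935, -0.18007658,  0.91915801])}
top {'fx': 456.83963085014034, 'fy': 456.83963085014034, 'cx': 315.7823523953439, 'cy': 242.46235340097863, 'origin': array([0.41760813, 0.03891314, 1.17123468]), 'attitude': array([-0.05339937,  0.04629558,  0.71326803, -0.69731911])}
{'time': 0.1, 'joint_positions': array([ 1.30036573,  0.33279964, -0.06469228,  1.46086276,  0.02161951,
        1.34986352, -0.08852753]), 'joint_vel': array([-0.00048152, -0.00177682,  0.00037448, -0.00291152, -0.00069344,
        0.00154157,  0.00140232]), 'joint_torque': array([ 1.45974063e-03, -6.24552655e+01,  2.46927794e-02, -3.90723753e+01,
       -6.14782283e-02,  3.65536648e-02,  3.85859289e-05]), 'ee_pos': array([ 0.15321737, -0.60558176,  0.22183652]), 'eef_rot': array([ 9.92332821e-01,  1.23592838e-01, -1.14205710e-04, -6.08010215e-04]), 'ft_force': array([ 0.2729219 ,  0.42471369, -0.21204561]), 'torque': array([-0.00452565, -0.00191516, -0.02096085]), 'grip_force': 0.0, 'width': 0.08708024507987758}
```

View pics/side0.png

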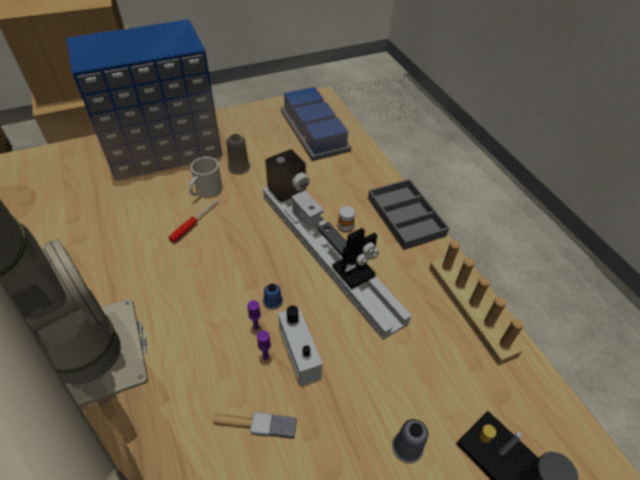

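View pics/top0.png

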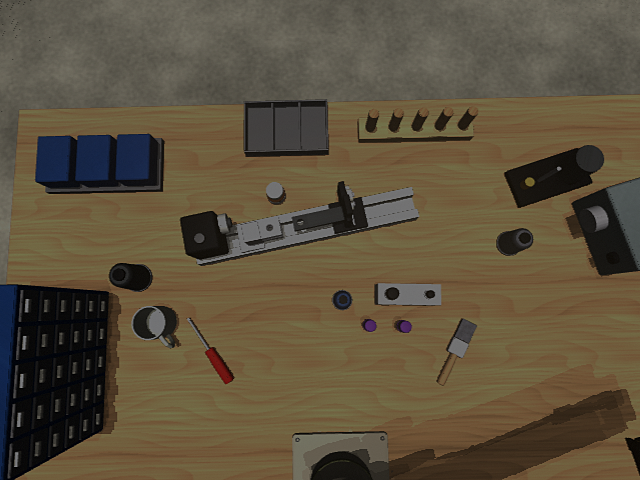

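```bash
cat > h.py <<'E'
import numpy as np, cv2
from scipy.spatial.transform import Rotation as R
from bench import r
def cam(n):
    i=r.camera_info(n); return i,np.array(i["origin"]),R.from_quat(i["attitude"]).as_matrix()
def ray(n,p):
    i,o,M=cam(n); d=M@np.array([(p[0]-i["cx"])/i["fx"],-(p[1]-i["cy"])/i["fy"],-1]); return o,d/np.linalg.norm(d)
def plane(n,p,z):
    o,d=ray(n,p); return o+d*(z-o[2])/d[2]
def proj(n,X):
    i,o,M=cam(n); c=M.T@(np.array(X)-o); return np.array([i["cx"]-i["fx"]*c[0]/c[2],i["cy"]+i["fy"]*c[1]/c[2]])
def tri(ps,pt):
    (a,d),(b,e)=ray("side",ps),ray("top",pt)
    s=np.linalg.lstsq(np.c_[d,-e],b-a,rcond=None)[0]
    p,q=a+s[0]*d,b+s[1]*e; return (p+q)/2,np.linalg.norm(p-q)
E
python3 - <<'E'
import cv2
t=cv2.imread("pics/top0.png");s=cv2.imread("pics/side0.png")
cv2.imwrite("pics/ct.png",cv2.resize(t[170:320,170:450],(0,0),fx=2.85,fy=2.85,interpolation=2))
cv2.imwrite("pics/cs.png",cv2.resize(s[150:390,240:420],(450,600),interpolation=2))
E
```

```text
(no output)
```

View pics/ct.png

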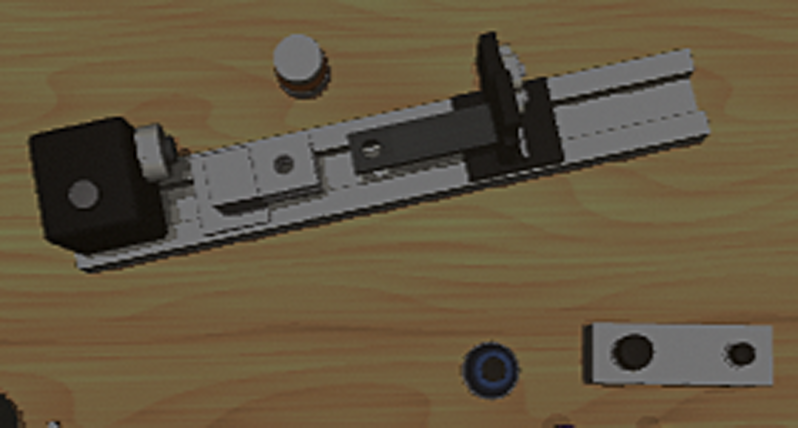

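View pics/cs.png

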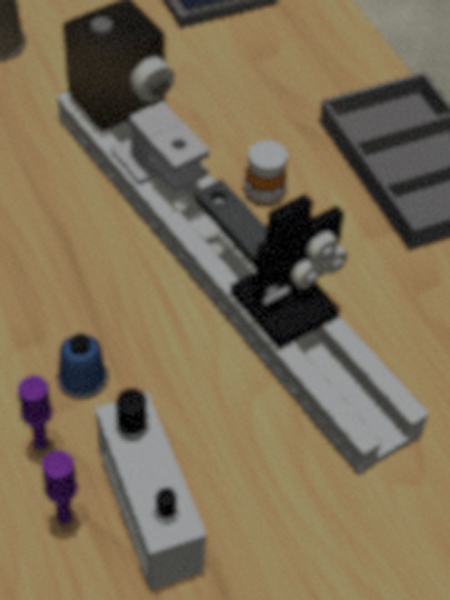

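```bash
cat > m.py <<'E'
from h import *
t=cv2.imread("pics/top0.png");s=cv2.imread("pics/side0.png")
def dark(im,c,w,th=None):
    x,y=int(c[0]),int(c[1]); g=cv2.cvtColor(im,cv2.COLOR_BGR2GRAY)[y-w:y+w+1,x-w:x+w+1]
    g=cv2.resize(g,None,fx=8,fy=8,interpolation=cv2.INTER_CUBIC)
    m=(g<th).astype(np.uint8) if th else cv2.threshold(g,0,1,cv2.THRESH_BINARY_INV+cv2.THRESH_OTSU)[1]
    n,l,st,ce=cv2.connectedComponentsWithStats(m); k=1+np.argmin(np.hypot(*(ce[1:]-g.shape[0]/2).T))
    b=st[k]/8.; o=np.array([x-w,y-w])-.5
    return (ce[k]+.5)/8+o, np.r_[b[:2]+o,b[2:4]].round(1)
def cp(p,s,o): return (np.array(p)+.5)/s-.5+o
E
python3 - <<'E'
from m import *
T=lambda *p:cp(p,2.85,(170,170)); S=lambda *p:cp(p,2.5,(240,150))
for nm,a,b,wt,ws,z in [("fork",S(179,144),T(284,165),4,4,.106),("eye",S(217,195),T(372,149),4,5,.093),("Lknob",S(132,412),T(633,352),9,11,.1),("Sknob",S(167,502),T(741,353),8,8,.09)]:
    ds,dt=dark(s,a,ws),dark(t,b,wt)
    print(nm,"hand",a.round(1),b.round(1),"blob",ds[0].round(1),ds[1],dt[0].round(1),dt[1])
    for q in((a,b),(ds[0],dt[0])):
        X,e=tri(*q);print("  ",X.round(4),round(e,4),plane("side",q[0],z).round(4),plane("top",q[1],z).round(4))
a=S(293,203)
print("tongue side@181",plane("side",a,.181),"proj top",proj("top",plane("side",a,.181)))
for p in [(487,33),(478,36),(495,36)]: print(p,plane("top",T(*p),.181))
# rail edges on z=.04
for p in [(78,263),(708,128),(692,50)]: print(p,plane("top",T(*p),.04))
for p in [(366,447),(426,415),(66,95)]: print(p,plane("side",S(*p),.04))
# rack corners z=.072
for p in [(592,325),(772,325),(592,382),(772,384)]: print("rack",plane("top",T(*p),.072))
E
```

```text
fork hand [311.3 207.3] [269.3 227.6] blob [311.1 207.2] [308.1 205.1   5.9   4.2] [269.1 227.2] [265.6 223.9   7.    6.8]
   [0.6081 0.1573 0.1044] 0.0012 [0.6081 0.1557 0.106 ] [0.6072 0.1572 0.106 ]
   [0.6084 0.1581 0.1041] 0.0001 [0.6077 0.1563 0.106 ] [0.608  0.1578 0.106 ]
eye hand [326.5 227.7] [300.2 222. ] blob [326.1 227.9] [320.5 222.   11.   10.5] [300.  220.6] [295.5 216.5   9.    9. ]
   [0.6213 0.0844 0.0935] 0.0002 [0.6214 0.0849 0.093 ] [0.6215 0.0844 0.093 ]
   [0.623  0.0855 0.0915] 0.0043 [0.6202 0.0845 0.093 ] [0.6248 0.0849 0.093 ]
Lknob hand [292.5 314.5] [391.8 293.2] blob [292.2 314.9] [286.1 304.9  12.   20.2] [391.7 293.2] [384.  286.6  15.   13.1]
   [ 0.4472 -0.1272  0.0944] 0.0011 [ 0.4466 -0.1307  0.1   ] [ 0.4465 -0.1262  0.1   ]
   [ 0.4469 -0.127   0.093 ] 0.0003 [ 0.4456 -0.1313  0.1   ] [ 0.4465 -0.1259  0.1   ]
Sknob hand [306.5 350.5] [429.7 293.5] blob [306.  351.3] [301.9 344.9   8.2  12.6] [429.6 293.8] [424.  289.6  10.6   8.5]
   [ 0.4445 -0.217   0.0883] 0.0009 [ 0.4446 -0.2179  0.09  ] [ 0.444  -0.2164  0.09  ]
   [ 0.4437 -0.2172  0.0861] 0.0002 [ 0.443  -0.2191  0.09  ] [ 0.4435 -0.2163  0.09  ]
tongue side@181 [ 0.64715795 -0.02365718  0.181     ] proj top [346.94782508 202.0563717 ]
(487, 33) [ 0.69494319 -0.01089651  0.181     ]
(478, 36) [ 0.69270383 -0.00378996  0.181     ]
(495, 36) [ 0.69237116 -0.01707825  0.181     ]
(78, 263) [0.53627977 0.34565362 0.04      ]
(708, 128) [ 0.64322127 -0.21040653  0.04      ]
(692, 50) [ 0.7142775 -0.19996    0.04     ]
(366, 447) [ 0.64460181 -0.20967727  0.04      ]
(426, 415) [ 0.71318671 -0.20031787  0.04      ]
(66, 95) [0.54158371 0.34073297 0.04      ]
rack [ 0.47062156 -0.09714136  0.072     ]
rack [ 0.46724502 -0.24796029  0.072     ]
rack [ 0.4231569  -0.09520781  0.072     ]
rack [ 0.41822455 -0.24501378  0.072     ]
```

>>> arm_command(moves=[2.8, -2.6, 0, 0, 2.8, -2.6, 0, 0, 2.8, -2.6, 0, 0, 2.8, -2.6, 0, 0, 2.8, -2.6, 0, 0, 2.8, -2.6, 0, 0, 2.8, -2.6, 0, 0, 2.8, -2.6, 0, 0, 2.8, -2.6, 0, 0, 2.8, -2.6, 0, 0], fingers=70)

```text
time: 0.93
ee_pos: [0.3614, -0.2834, 0.2224]
eef_rot: [0.992, 0.124, -0.0, 0.0]
ft_force: [0.7, -0.1, -0.4]
width: 0.061
grip_force: 0.0
```

>>> arm_command(moves=[3.06, -1.65, 0, 0, 3.06, -1.65, 0, 0, 3.06, -1.65, 0, 0, 3.06, -1.65, 0, 0, 3.06, -1.65, 0, 0, 3.06, -1.65, 0, 0, 3.06, -1.65, 0, 0, 3.06, -1.65, 0, 0, 3.06, -1.65, 0, 0, 3.06, -1.65, 0, 0, 3.06, -1.65, 0, 0, 0, 0, 0, 3.3])

```text
time: 1.93
ee_pos: [0.645, -0.0199, 0.2208]
eef_rot: [0.995, 0.099, -0.0, -0.002]
ft_force: [-0.1, 1.0, 0.0]
width: 0.0609
grip_force: 0.0
```

Run:
```python
from h import *
s=r.read_state();print(s["ee_pos"],s["eef_rot"],s["width"])
a=r.camera("side")[:,:,::-1];b=r.camera("top")[:,:,::-1]
cv2.imwrite("pics/s1.png",a);cv2.imwrite("pics/t1.png",b)
A=cv2.resize(a[160:300,270:410],(400,400),interpolation=2);B=cv2.resize(b[150:260,290:400],(400,400),interpolation=2)
cv2.imwrite("pics/c1.png",np.hstack([A,B]))
```

```text
[ 0.64498766 -0.01992307  0.22079384] [ 9.95113850e-01  9.87083382e-02 -3.67180982e-04 -2.22609550e-03] 0.06092220918276607
```

View pics/c1.png

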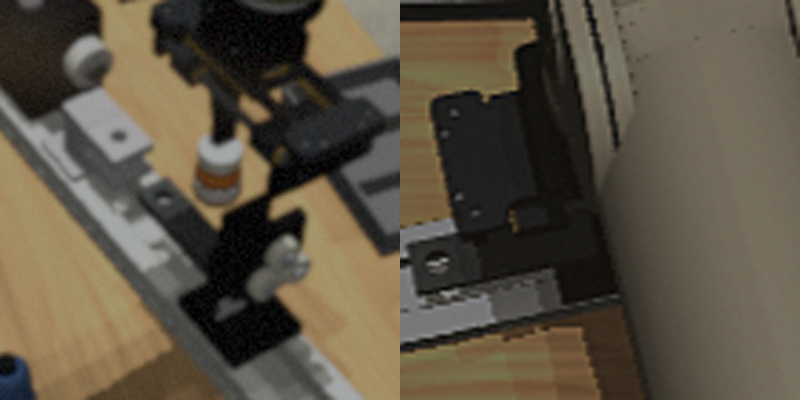

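>>> arm_command(moves=[-0.3, 0.45, 0, 0, 0, 0, 1.4, 0, 0, 0, 1.4, 0, 0, 0, 1.4, 0, 0, 0, 1.4, 0, 0, 0, 1.4, 0, 0, 0, 0, 0])

```text
time: 2.62
ee_pos: [0.6385, -0.0342, 0.15]
eef_rot: [0.996, 0.094, -0.002, 0.0]
ft_force: [0.2, 0.4, 0.1]
width: 0.061
grip_force: 0.0
```

>>> arm_command(moves=[0, 0, 0, 0, 0, 0, 0, 0, 0, 0, 0, 0, 0, 0, 0, 0, 0, 0, 0, 0, 0, 0, 0, 0], fingers=0, squeeze=30)

```text
time: 3.12
ee_pos: [0.6409, -0.0317, 0.153]
eef_rot: [0.995, 0.095, 0.0, 0.0]
ft_force: [-0.3, -0.6, 0.1]
width: 0.0289
grip_force: 0.0
```

>>> arm_command(moves=[0, 0, 0, 0, 0, 0, 0, 0, 0, 0, 0, 0, 0, 0, 0, 0, 0, 0, 0, 0, 0, 0, 0, 0])

```text
time: 3.62
ee_pos: [0.6407, -0.0314, 0.1527]
eef_rot: [0.995, 0.095, 0.0, -0.0]
ft_force: [-1.5, 2.8, 3.9]
width: 0.0137
grip_force: 30.0
```

Run:
```python
from m import *
t2=r.camera("top")[:,:,::-1]; s2=r.camera("side")[:,:,::-1]
cv2.imwrite("pics/t2.png",t2);cv2.imwrite("pics/s2.png",s2)
for nm,p,q in(("top",t,t2),("top1",t,cv2.imread("pics/t1.png")),("side",s,s2)):
    c=(300,222) if "top" in nm else (327,228)
    tp=p[c[1]-8:c[1]+9,c[0]-8:c[0]+9]; rg=q[c[1]-20:c[1]+21,c[0]-20:c[0]+21]
    m=cv2.matchTemplate(rg,tp,cv2.TM_CCOEFF_NORMED); _,v,_,l=cv2.minMaxLoc(m); print(nm,v,np.array(l)-12)
A=cv2.resize(s2[180:260,270:370],(400,320),interpolation=2);B=cv2.resize(t2[190:250,250:350],(400,240),interpolation=2)
B=np.vstack([B,np.zeros((80,400,3),np.uint8)]);cv2.imwrite("pics/c2.png",np.hstack([A,B]))
```

```text
top 0.8419504761695862 [1 0]
top1 0.986066460609436 [0 0]
side 0.9429741501808167 [1 1]
```

View pics/c2.png

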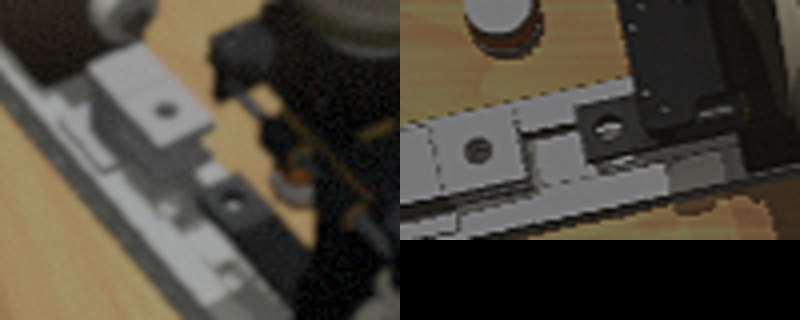

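>>> arm_command(moves=[0, -0.8, 0, 0, 0, -1, 0, 0, 0, -1, 0, 0, 0, -1, 0, 0, 0, -1, 0, 0, 0, -1, 0, 0, 0, -1, 0, 0, 0, -0.6, 0, 0, 0, -0.4, 0, 0, 0, 0, 0, 0, 0, 0, 0, 0, 0, 0, 0, 0])

```text
time: 4.72
ee_pos: [0.6255, 0.0473, 0.1527]
eef_rot: [0.995, 0.096, -0.0, -0.001]
ft_force: [-2.3, 0.8, 6.0]
width: 0.0137
grip_force: 30.0
```

Run:
```python
from m import *
s=r.read_state();print(s["ee_pos"],s["eef_rot"],s["ft_force"],s["width"])
t2=r.camera("top")[:,:,::-1]; s2=r.camera("side")[:,:,::-1]
cv2.imwrite("pics/t3.png",t2);cv2.imwrite("pics/s3.png",s2)
A=cv2.resize(s2[180:260,270:370],(400,320),interpolation=2);B=cv2.resize(t2[190:270,230:330],(400,320),interpolation=2)
cv2.imwrite("pics/c3.png",np.hstack([A,B]))
```

```text
[0.62545098 0.04727706 0.15274027] [ 9.95389402e-01  9.59123355e-02 -1.23362377e-04 -8.64676859e-04] [-2.3447503   0.81787785  6.00508689] 0.013698703840847754
```

View pics/c3.png

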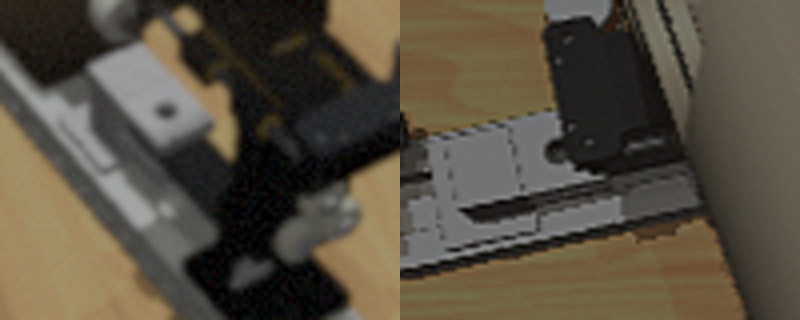

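>>> arm_command(moves=[0, 0, 0, 0, 0, 0, 0, 0, 0, 0, 0, 0, 0, 0, 0, 0, 0, 0, -1, 0, 0, 0, -2, 0, 0, 0, -3, 0, 0, 0, 0, 0], fingers=60)

```text
time: 5.48
ee_pos: [0.6281, 0.0457, 0.2189]
eef_rot: [0.995, 0.095, 0.004, -0.0]
ft_force: [0.3, 1.3, 1.6]
width: 0.051
grip_force: 0.0
```

>>> arm_command(moves=[-2.98, 1.96, 0, 0, -2.98, 1.96, 0, 0, -2.98, 1.96, 0, 0, -2.98, 1.96, 0, 0, -2.98, 1.96, 0, 0, -2.98, 1.96, 0, 0, -2.98, 1.96, 0, 0, 0, 0, 0, 0, 0, 0, 0, 0, 0, 0, 0, 0, 0, 0, 0, 0])

```text
time: 6.4
ee_pos: [0.4479, -0.1282, 0.2129]
eef_rot: [0.995, 0.096, 0.0, -0.0]
ft_force: [0.3, -0.2, 0.3]
width: 0.0522
grip_force: 0.0
```

Run:
```python
from m import *
s=r.read_state();print(s["ee_pos"],s["eef_rot"],s["ft_force"],s["width"])
t2=r.camera("top")[:,:,::-1]; s2=r.camera("side")[:,:,::-1]
cv2.imwrite("pics/t4.png",t2);cv2.imwrite("pics/s4.png",s2)
A=cv2.resize(s2[180:260,270:370],(400,320),interpolation=2);B=cv2.resize(t2[190:270,230:330],(400,320),interpolation=2)
C=cv2.resize(s2[240:390,230:380],(400,280),interpolation=2);D=cv2.resize(t2[240:345,300:450],(400,280),interpolation=2)
cv2.imwrite("pics/c4.png",np.vstack([np.hstack([A,B]),np.hstack([C,D])]))
```

```text
[ 0.4479078  -0.12815664  0.21293172] [ 9.95390098e-01  9.59082090e-02  4.09990570e-04 -1.86186155e-05] [ 0.27548387 -0.19824361  0.26961892] 0.052173693248158015
```

View pics/c4.png

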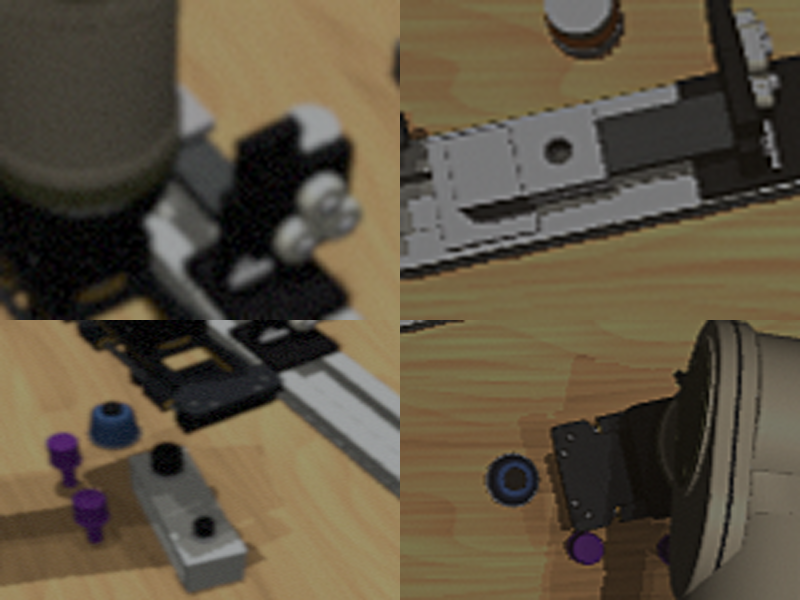

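The candidates are two purple knobbed pins (side 254,308 and 264,340), a large black knob in the rack (side 292,315; top 392,293) and a smaller black knob (side 306,351; top 430,294). The large black one fits: it is black, in the rack, and the wider of the two. The enlarged crop confirms this.

>>> arm_command(moves=[-0.1, -0.15, 2, 0, 0, 0, 2.5, 0, 0, 0, 2.5, 0, 0, 0, 2, 0, 0, 0, 1.5, 0, 0, 0, 1.5, 0, 0, 0, 0.9, 0, 0, 0, 0, 0, 0, 0, 0, 0, 0, 0, 0, 0])

```text
time: 7.33
ee_pos: [0.4465, -0.1279, 0.0844]
eef_rot: [0.995, 0.095, 0.001, 0.0]
ft_force: [-0.5, 0.1, 0.4]
width: 0.0521
grip_force: 0.0
```

>>> arm_command(moves=[0, 0, 0, 0, 0, 0, 0, 0, 0, 0, 0, 0, 0, 0, 0, 0, 0, 0, 0, 0, 0, 0, 0, 0, 0, 0, 0, 0, 0, 0, 0, 0], fingers=0, squeeze=25)

```text
time: 8.0
ee_pos: [0.4459, -0.1281, 0.0838]
eef_rot: [0.995, 0.095, 0.0, 0.0]
ft_force: [-1.3, -1.0, 3.8]
width: 0.0276
grip_force: 25.0
```

>>> arm_command(moves=[0, 0, -1, 0, 0, 0, -2, 0, 0, 0, -2.5, 0, 0, 0, -2.5, 0, 0, 0, -2.5, 0, 0, 0, -2, 0, 0, 0, -1.3, 0, 0, 0, 0, 0])

```text
time: 8.67
ee_pos: [0.447, -0.128, 0.2247]
eef_rot: [0.995, 0.095, 0.002, 0.001]
ft_force: [-0.2, 1.2, -1.8]
width: 0.0272
grip_force: 25.0
```

>>> arm_command(moves=[2.36, -2.78, 0, 0, 2.36, -2.78, 0, 0, 2.36, -2.78, 0, 0, 2.36, -2.78, 0, 0, 2.36, -2.78, 0, 0, 2.36, -2.78, 0, 0, 2.36, -2.78, 0, 0, 2.36, -2.78, 0, 0, 2.36, -2.78, 0, 0, 0, 0, 0, 0, 0, 0, 0, 0, 0, 0, 0, 0])

```text
time: 9.67
ee_pos: [0.6065, 0.1577, 0.2203]
eef_rot: [0.995, 0.095, -0.001, 0.0]
ft_force: [0.2, -0.1, -0.6]
width: 0.0271
grip_force: 25.0
```

Run:
```python
from m import *
import time
s=r.read_state();print(s["ee_pos"],s["eef_rot"],s["ft_force"],s["width"])
t2=r.camera("top")[:,:,::-1]; s2=r.camera("side")[:,:,::-1]
s=r.read_state();print(s["ee_pos"],s["eef_rot"])
cv2.imwrite("pics/t5.png",t2);cv2.imwrite("pics/s5.png",s2)
A=cv2.resize(s2[140:240,260:360],(400,400),interpolation=2);B=cv2.resize(t2[190:290,230:330],(400,400),interpolation=2)
cv2.imwrite("pics/c5.png",np.hstack([A,B]))
p=s["ee_pos"]; print([proj("side",(p[0],p[1],p[2]-d)).round(1) for d in(.011,.07)],proj("side",(.6083,.1577,.106)))
```

```text
[0.60650844 0.15765278 0.2203103 ] [ 9.95457039e-01  9.52061654e-02 -1.01803952e-03  1.79463919e-04] [ 0.15742937 -0.1364402  -0.62025175] 0.027111808978830726
[0.60684315 0.15639712 0.22113144] [ 9.95556132e-01  9.41680655e-02 -3.35328438e-04  5.01843698e-04]
[array([311.3, 177.1]), array([311. , 194.7])] [311.09619543 206.77650489]
```

View pics/c5.png

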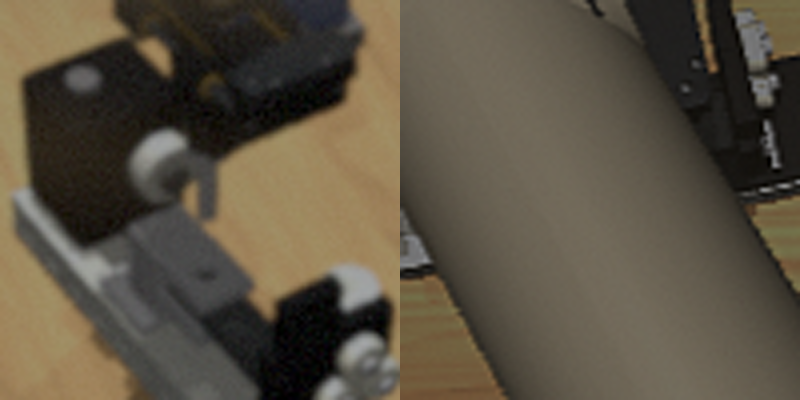

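>>> arm_command(moves=[0.05, -0.1, 1.2, 0, 0, 0, 1.2, 0, 0, 0, 1.2, 0, 0, 0, 0.5, 0, 0, 0, 0.3, 0, 0, 0, 0.3, 0, 0, 0, 0, 0])

```text
time: 10.35
ee_pos: [0.6072, 0.1589, 0.174]
eef_rot: [0.995, 0.095, -0.0, 0.0]
ft_force: [-0.2, -0.2, -1.6]
width: 0.0274
grip_force: 25.0
```

>>> arm_command(moves=[0, 0.1, 0.3, 0, 0, 0, 0.3, 0, 0, 0, 0.3, 0, 0, 0, 0.2, 0, 0, 0, 0, 0])

```text
time: 10.77
ee_pos: [0.6074, 0.1575, 0.1629]
eef_rot: [0.995, 0.095, -0.0, 0.0]
ft_force: [0.4, -1.7, -3.0]
width: 0.0274
grip_force: 25.0
```

>>> arm_command(moves=[0, 0, 0.3, 0, 0, 0, 0.3, 0, 0, 0, 0.3, 0, 0, 0, 0.2, 0, 0, 0, 0, 0])

```text
time: 11.18
ee_pos: [0.6074, 0.1576, 0.1519]
eef_rot: [0.995, 0.095, -0.0, 0.0]
ft_force: [-0.3, -3.5, -3.6]
width: 0.0272
grip_force: 25.0
```

>>> arm_command(moves=[0, 0.03, 0.3, 0, 0, 0, 0.3, 0, 0, 0, 0.3, 0, 0, 0, 0.3, 0, 0, 0, 0, 0])

```text
time: 11.6
ee_pos: [0.6074, 0.1575, 0.1397]
eef_rot: [0.995, 0.095, -0.0, 0.0]
ft_force: [-0.6, -4.0, -3.0]
width: 0.0272
grip_force: 25.0
```

>>> arm_command(moves=[0, 0.03, 0.4, 0, 0, 0, 0.4, 0, 0, 0, 0.4, 0, 0, 0, 0.4, 0, 0, 0, 0.3, 0, 0, 0, 0.15, 0, 0, 0, 0, 0, 0, 0, 0, 0])

```text
time: 12.27
ee_pos: [0.6074, 0.1573, 0.1194]
eef_rot: [0.995, 0.095, -0.0, 0.0]
ft_force: [-0.6, -3.6, -3.7]
width: 0.0277
grip_force: 25.0
```

>>> arm_command(moves=[0, 0, 0.1, 0, 0, 0, 0.1, 0, 0, 0, 0, 0, 0, 0, 0, 0])

```text
time: 12.6
ee_pos: [0.6076, 0.1573, 0.1183]
eef_rot: [0.995, 0.095, -0.0, 0.0]
ft_force: [-2.3, -4.9, 0.1]
width: 0.0272
grip_force: 25.0
```

>>> arm_command(moves=[0, 0, 0, 0, 0, 0, 0, 0, 0, 0, 0, 0, 0, 0, 0, 0, 0, 0, 0, 0, 0, 0, 0, 0], fingers=60)

```text
time: 13.1
ee_pos: [0.6077, 0.1577, 0.1181]
eef_rot: [0.995, 0.095, 0.0, -0.0]
ft_force: [-0.1, -0.1, 0.4]
width: 0.0511
grip_force: 0.0
```

>>> arm_command(moves=[0, 0, -0.5, 0, 0, 0, -1.5, 0, 0, 0, -2.5, 0, 0, 0, -2.5, 0, 0, 0, -3, 0, -3, 0, 0, 0, -3, 0, 0, 0, -3, 0, 0, 0, -3, 1.5, 0, 0, -3, 1.5, 0, 0, -3, 1.5, 0, 0, 0, 0, 0, 0])

```text
time: 14.1
ee_pos: [0.4361, 0.0757, 0.2183]
eef_rot: [0.996, 0.093, -0.0, 0.002]
ft_force: [1.0, 0.2, 0.5]
width: 0.0521
grip_force: 0.0
```

Run:
```python
from m import *
t2=r.camera("top")[:,:,::-1]; s2=r.camera("side")[:,:,::-1]
s=r.read_state();print(s["time"],s["ee_pos"],s["ft_force"])
cv2.imwrite("pics/t6.png",t2);cv2.imwrite("pics/s6.png",s2)
A=cv2.resize(s2[140:260,250:370],(400,400),interpolation=2);B=cv2.resize(t2[180:280,230:330],(400,400),interpolation=2)
cv2.imwrite("pics/c6.png",np.hstack([A,B]))
for z in(.106,.112,.150):print(z,proj("side",(.6083,.1577,z)),proj("top",(.6083,.1577,z)))
```

```text
14.2 [0.43932487 0.07841984 0.21889786] [ 0.37832756  0.80478341 -0.05951788]
0.106 [311.09619543 206.77650489] [269.13004291 227.13778011]
0.112 [311.12391614 205.14469249] [268.84305309 226.69543061]
0.15 [311.30427737 194.52751495] [266.9492379  223.77641352]
```

View pics/c6.png

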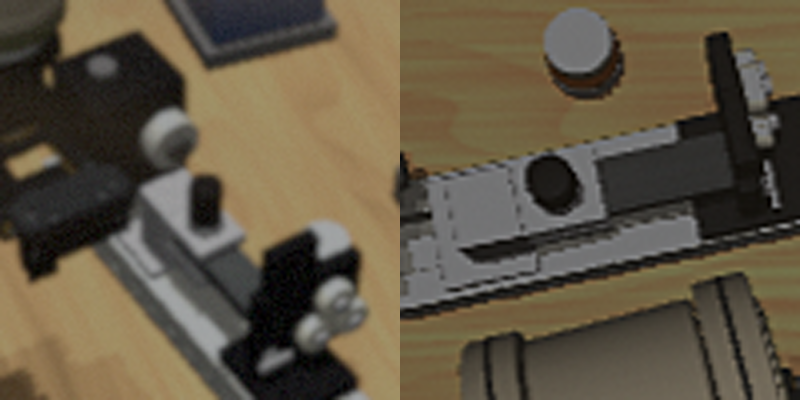

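The pin stands upright on the fork. Its knob top is at side (311.4, 194.5), against a predicted (311.3, 194.5) for a seated collar, and the gripper is clear of it.

>>> arm_command(moves=[0, 0, 0, 0, 0, 0, 0, 0, 0, 0, 0, 0, 0, 0, 0, 0])

```text
time: 14.53
ee_pos: [0.4397, 0.0799, 0.2178]
eef_rot: [0.995, 0.096, -0.0, -0.0]
ft_force: [0.4, -0.3, -0.4]
width: 0.0522
grip_force: 0.0
```

```bash
python3 -c "
from bench import r
print(r.close_job())"
```

```text
the job is handed in; nothing more can be done
None
```

I slid the stand to the fork, put the large pin down through both ears and the eye until its collar sat on the upper ear, let go, and handed the job in at about 14.5 s; the hand-in gave no verdict.

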